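# Nest the kidney dishes on the sloping stand

## Robot

A 7-joint arm with a two-finger parallel gripper is mounted at the origin on the work surface. World frame = base frame: x ahead of the robot, y to its left, z up, the work surface at z = 0. Lengths are in m, angles in rad, forces in N, time in s.
With the tool pointing down it reaches from about 0.4 to 0.875 m from the base axis. Payload 19.3 kg.
Tool frame: the origin (TCP) lies at the very end of the fingers, on their centre line; the grasp point (between the pads) lies 19 mm behind it; z points along the fingers, y is the line along which they close (so a half turn about z gives the same grasp; the last joint's range is limited). The gripper opens to 85 mm and grips with 20 to 120 N. Pads are 22 mm wide; open, the fingers measure 114 mm over their backs; the gripper's body (76 mm by 85 mm) begins 54 mm behind the grasp point. The pads swing forward as they close: fully open they stand 13 mm farther back than shut.
Start: joints at [-1.213, 0.521, -0.036, 1.599, 0.021, 1.021, -0.113], TCP at [0.259, 0.569, 0.231] pointing down, gripper open.
Joint ranges: [-2.91, 2.91], [-0.3, 2.13], [-1.5, 1.42], [0.17, 2.43], [-1.26, 4.41], [0.16, 1.93], [-2.52, 2.52]. Speed limits (rad/s): [1.89, 1.89, 2.39, 2.39, 3.01, 3.01, 3.01].

## Interface

Orientations are given as [roll, pitch, yaw] about the fixed x, y, z axes, in that order (R = Rz(yaw) Ry(pitch) Rx(roll)).
In Python, from workcell import bot gives the robot as it stands.
- The arm moves only by the tool jog_arm, never from a script. Its argument "motion" is a list of rows, each a list of 5 numbers: the shift along the tool's x, y, z scaled (see below), then the turn about the tool's z scaled (see below), then the opening, from 0 (shut) to 1 (fully open). A call has 1 to 12 rows; each row shifts and turns the commanded pose from where the row before left it, along the tool's axes as they then stand; what a row does not reach is not made up. The controller multiplies each number of a shift by 30 mm and each number of a turn by 0.08 rad. A row lasts 1/10 s, in which the tool goes at most 50 mm and 8.59 degrees, less where a joint would pass 70% of its speed; a pose out of reach is approached as far as the arm can. A call with a number of a shift or a turn outside -1 to 1 is refused whole. A call with a gripper value outside its range is refused whole. The fingers move at their own pace and stop on an object; "newtons" is the grip in N (left out, the last holds). Time passes only in rows, so rows that do not move let the fingers close. It gives the time, the measured TCP pose, the force, the opening and the grip force at its end, in the units of the state.
- bot.observe(): the state, without advancing time (a new reading comes with each control period).
- bot.grab_frame(name): name is "scene" or "top" or "wrist"; returns a dict with "pixels" (400x640x3 uint8, red, green, blue), "fovy" (degrees; the focal length in pixels is half the picture's height over the tangent of half this angle, whatever the lens; pixels are square), "cx", "cy" (the principal point, pixels), "rvec" (rotation vector, rad) and "tvec" (3), from world to camera coordinates, as OpenCV has them; the wrist camera has in their place "mount" (4x4, takes a point from camera to tool coordinates, whose origin is the TCP and whose axes are the flange's). Camera axes: x right, y down, z forward; pixel columns grow to the right and rows downward; lengths in m; the calibration is good to about 2 mm. A picture is of the moment at which its call begins: read the wrist's pose just before it. There is no depth.
- bot.job_done(): hands the job in; it is judged then, once.
The state is a dict: "clock": time; "qpos": joint angles; "qd": joint speeds; "joint_efforts": joint torques, N m; "position": TCP position; "tool_rot": TCP orientation; "force": force on the tool from outside, world axes, zero at the start; "moment": the same for the moment, N m; "grip_width": finger opening in m; "finger_force": force on a finger pad.
Only numpy, scipy, OpenCV 4.12 (cv2) and the standard library are available. Lean on these libraries where they do the work, as an engineer would, in place of code of your own. Each camera call takes 0.05 s, during which the arm holds its last target. There are 200 camera calls.

## Task

Clear up the bench by nesting the blue and the green kidney dish, in either order, in the yellow kidney dish on the sloping stand: turn each one until its outline matches the dish below and feel it drop fully home, rim resting on rim, then let go. The yellow dish may be clipped on a few millimetres off its place, so feel for the opening and do not force anything; leave the other things on the bench where they are.

Things in the scene. Friction and masses are not known exactly. Their poses are not given: they have to be found in the camera images.
- blue_dish_center (a point): Centre of the loose blue plastic kidney dish, half-way up its 40 mm; open side up. 160 mm long along y; waist 58 mm wide along x, gripped there. +x: belly (convex) side; both ends curve back 20 mm towards -x. z: up out of the mouth. Upper 20 mm: upright rim band, 3.5 mm thick. Lower 20 mm: narrower upright body, 47 mm wide, no chamfer. 90 to 180 g.
- green_dish_center (a point): Centre of the loose green kidney dish, half-way up; shape, axes and mass as the blue one. A dish of this shape nests in another, same way round, with 2 mm of play all round its body; rim then rests on rim, the upper dish 20 mm further along the lower one's z. Until it finds the opening it sits up to 20 mm higher.
- seat (a point): On the fixed sloping stand: nominal centre of the underside of the yellow kidney dish clipped there. z: the slope's normal (17 degrees from vertical), +x up the slope, y level. Yellow dish: shape and axes as the blue one, rim 40 mm up along z, not turned, but shifted up to 4.5 mm along x and along y, not shown in this reading; firm under light pushes.
- stand: The steel sloping stand that carries the yellow dish, foot 130 x 170 mm, fixed. Upright axes: origin at the centre of the foot's underside, on the table; +x towards the high side of the slope. The seat point is 45 mm above. Along the seat's z the first nested dish has its centre at 40 mm, the second at 60 mm.
- specimen_jar: clear specimen jar with a red lid, 60 mm across, 75 mm tall, loose; origin at the centre of its underside; to be left alone.
- tube_rack: steel rack of capped blood tubes, 60 x 160 mm, 115 mm tall, loose; origin at the centre of its underside; to be left alone.
- petri_dish: closed clear petri dish with orange medium, 90 mm across, 28 mm tall, loose; origin at the centre of its underside; to be left alone.
- steel_bowl: round steel bowl, 90 mm across, 34 mm tall, loose; origin at the centre of its underside; to be left alone.
- tip_box: blue pipette-tip box with a clear lid, 85 x 120 mm, 70 mm tall, loose; origin at the centre of its underside; to be left alone.
- reagent_bottle: glass bottle with a blue cap, 74 mm across, 140 mm tall, loose; origin at the centre of its underside; to be left alone.

How it is judged:
At the end, for the whole second after the job is handed in: One coloured dish fully home in the yellow dish (height within 4 mm, seat point within 10 mm sideways), the other fully home in that one (4 mm, 7 mm), both square to the slope within 0.07 rad and matching in turn within 0.12 rad; order free; all released (((x of blue_dish_center in the frame of seat between -0.01 and 0.01 m and y of blue_dish_center in the frame of seat between -0.01 and 0.01 m and z of blue_dish_center in the frame of seat between 0.036 and 0.044 m and angle between the z axis of blue_dish_center and the z axis of seat, either way round below 0.07 rad and angle between the y axis of blue_dish_center and the y axis of seat, either way round below 0.12 rad and x of green_dish_center in the frame of blue_dish_center between -0.007 and 0.007 m and y of green_dish_center in the frame of blue_dish_center between -0.007 and 0.007 m and z of green_dish_center in the frame of blue_dish_center between 0.016 and 0.024 m and angle between the z axis of green_dish_center and the z axis of blue_dish_center, either way round below 0.07 rad and angle between the y axis of green_dish_center and the y axis of blue_dish_center, either way round below 0.12 rad) or (x of green_dish_center in the frame of seat between -0.01 and 0.01 m and y of green_dish_center in the frame of seat between -0.01 and 0.01 m and z of green_dish_center in the frame of seat between 0.036 and 0.044 m and angle between the z axis of green_dish_center and the z axis of seat, either way round below 0.07 rad and angle between the y axis of green_dish_center and the y axis of seat, either way round below 0.12 rad and x of blue_dish_center in the frame of green_dish_center between -0.007 and 0.007 m and y of blue_dish_center in the frame of green_dish_center between -0.007 and 0.007 m and z of blue_dish_center in the frame of green_dish_center between 0.016 and 0.024 m and angle between the z axis of blue_dish_center and the z axis of green_dish_center, either way round below 0.07 rad and angle between the y axis of blue_dish_center and the y axis of green_dish_center, either way round below 0.12 rad))); the robot touches nothing.
It fails at once if a bystander was moved by more than 20 mm (distance of any of specimen_jar, tube_rack, petri_dish, steel_bowl, tip_box, reagent_bottle from where it was at the start of the episode above 0.02 m).
It fails at once if forced: the stand or its dish was pushed at over 60 N (contact force between stand and anything else above 60 N).
It also fails if it takes over 72 s, if anything falls off the work surface, if the arm or the gripper's body presses on something with over 40 N, if the wrist force passes 120 N, or if a joint passes its speed limit or range.

## Working session

There is one attempt and no reset: what is moved stays moved. The work goes in short steps, Python scripts to look and compute and a tool call to move; the robot and the scene stay as the last step left them, time stands still between calls to the robot, and variables do not carry over. Pictures are saved under pics/ and viewed, at most 10 in all, crops included, and the job is handed in when it is done.

Besides the shell and the picture viewer there is one more tool, called after "Call:" by a JSON object that holds its "name" and its "arguments", one argument or row to a line. jog_arm: Moves the arm, as the interface text tells. Shifts and turns lie within -1 to 1; 1 stands for 30 mm of shift or 0.08 rad of turn. Its arguments: {"type":"object","properties":{"motion":{"type":"array","items":{"type":"array","items":{"type":"number"}}},"newtons":{"type":"number"}},"required":["motion"]}

```bash
mkdir -p pics; ls; python3 - <<'E'
from workcell import bot
import cv2,numpy as np
s=bot.observe();print({k:np.round(v,3).tolist() for k,v in s.items()})
for n in("scene","top"):
    f=bot.grab_frame(n);cv2.imwrite(f"pics/{n}0.png",f["pixels"][...,::-1])
    print(n,{k:np.round(v,4).tolist() for k,v in f.items() if k!="pixels"})
E
```

```text
pics
{'clock': 0.0, 'qpos': [-1.213, 0.522, -0.036, 1.6, 0.021, 1.021, -0.113], 'qd': [-0.0, 0.0, 0.001, -0.001, -0.001, 0.001, 0.002], 'joint_efforts': [0.0, -92.712, 1.981, -36.993, 0.018, 0.008, -0.0], 'position': [0.259, 0.568, 0.231], 'tool_rot': [-3.14, 0.0, 2.714], 'force': [-1.332, -0.124, -0.859], 'moment': [-0.036, -0.047, -0.004], 'finger_force': 0.0, 'grip_width': 0.086}
scene {'fovy': 53.3927, 'cx': 317.1904, 'cy': 201.2087, 'rvec': [2.1446, 1.0852, -0.4195], 'tvec': [-0.3329, -0.2809, 1.4607]}
top {'fovy': 49.2225, 'cx': 316.1992, 'cy': 194.8527, 'rvec': [2.1329, -2.1099, 0.1704], 'tvec': [0.0007, 0.5632, 0.9914]}
```

View pics/top0.png

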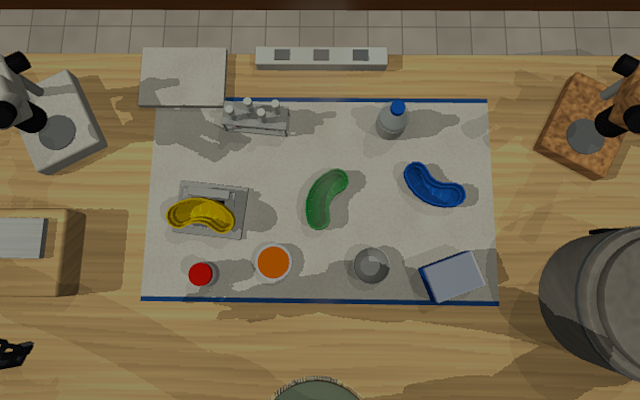

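View pics/scene0.png

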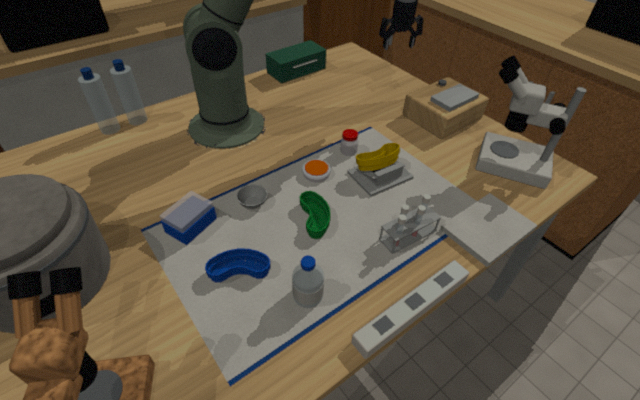

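The top view shows blue at about (434,185), green at (326,199) and yellow at (201,215) on the stand. Up in the image is +x and left is +y. Next I'll measure the outlines.

```bash
cat > h.py <<'E'
import numpy as np,cv2
from workcell import bot
from scipy.spatial.transform import Rotation as R
def cam(f,s=None):
    h=f["pixels"].shape[0];F=h/2/np.tan(np.radians(f["fovy"])/2)
    if "mount" in f:
        T=np.eye(4);T[:3,:3]=R.from_euler("xyz",s["tool_rot"]).as_matrix();T[:3,3]=s["position"]
        M=T@np.array(f["mount"]);return F,M[:3,:3],M[:3,3]
    Q=cv2.Rodrigues(np.array(f["rvec"],float))[0];return F,Q.T,-Q.T@np.ravel(f["tvec"])
def cast(f,px,p0,n=(0,0,1),s=None):
    F,A,c=cam(f,s);px=np.reshape(px,(-1,2)).astype(float)
    d=np.c_[(px[:,0]-f["cx"])/F,(px[:,1]-f["cy"])/F,np.ones(len(px))]@A.T
    n=np.array(n,float);t=((np.array(p0)-c)@n)/(d@n);return c+d*t[:,None]
def proj(f,P,s=None):
    F,A,c=cam(f,s);q=(np.reshape(P,(-1,3))-c)@A;return q[:,:2]/q[:,2:]*F+[f["cx"],f["cy"]]
HUE={"yellow":(20,35),"green":(45,85),"blue":(105,130)}
def contour(f,col):
    a=cv2.cvtColor(f["pixels"],cv2.COLOR_RGB2HSV);lo,hi=HUE[col]
    m=cv2.inRange(a,(lo,140,40),(hi,255,255));m=cv2.morphologyEx(m,cv2.MORPH_CLOSE,np.ones((5,5)))
    cs=cv2.findContours(m,cv2.RETR_EXTERNAL,cv2.CHAIN_APPROX_NONE)[0];return cs
def kidney(P2):
    """P2: Nx2 outline points in plane. returns centre(waist), angle of +x(belly), extents"""
    P2=P2.astype(np.float32);c,_,_=cv2.minAreaRect(P2);bx=cv2.boxPoints(cv2.minAreaRect(P2))
    e1,e2=bx[1]-bx[0],bx[2]-bx[1];L,W=(e1,e2) if np.linalg.norm(e1)>np.linalg.norm(e2) else (e2,e1)
    u=L/np.linalg.norm(L);x=np.array([u[1],-u[0]]);c=np.array(c)
    w=np.linalg.norm(W);q=(P2-c)
    mid=q[np.abs(q@u)<.012]@x
    if mid.max()+mid.min()<0: x=-x;mid=-mid
    return c+x*(mid.max()+mid.min())/2,np.arctan2(x[1],x[0]),(np.linalg.norm(L),w,mid.max()-mid.min())
E
python3 - <<'E'
from h import *
for n in("top",):
    f=bot.grab_frame(n);print(cam(f)[2].round(3))
    for col in HUE:
        for c in contour(f,col):
            if cv2.contourArea(c)>500:
                P=cast(f,c,(0,0,.035 if col!="yellow" else .083));k=kidney(P[:,:2]);print(col,cv2.boundingRect(c),cv2.contourArea(c),k[0].round(4),k[1].round(3),np.round(k[2],3))
    for nm,p,z in [("jar",(201,273),.075),("petri",(273,262),.028),("bowl",(370,265),.034),("tip",(452,277),.07),("bottle",(398,106),.14),("rackL",(224,115),.1),("rackR",(285,118),.1),("standTL",(183,182),0),("standTR",(248,186),0),("standBR",(242,240),0)]:print(nm,cast(f,p,(0,0,z))[0].round(3))
    p=f["pixels"][165:255,150:265];cv2.imwrite("pics/y0.png",cv2.resize(p,None,fx=6,fy=6,interpolation=2)[...,::-1])
E
```

```text
[ 0.38  -0.011  1.075]
yellow (166, 197, 69, 37) 1648.5 [0.5199 0.2707] -0.101 [0.16  0.078 0.06 ]
blue (333, 251, 166, 55) 589.0 [ 0.353 -0.225] 3.141 [0.38  0.123 0.082]
blue (404, 162, 62, 45) 1505.5 [ 0.5794 -0.2688] 2.612 [0.157 0.079 0.062]
jar [0.376 0.265 0.075]
petri [0.404 0.108 0.028]
bowl [ 0.4   -0.121  0.034]
tip [ 0.375 -0.302  0.07 ]
bottle [ 0.752 -0.176  0.14 ]
rackL [0.743 0.225 0.1  ]
rackR [0.737 0.081 0.1  ]
standTL [0.602 0.345 0.   ]
standTR [0.593 0.18  0.   ]
standBR [0.457 0.189 0.   ]
```

View pics/y0.png

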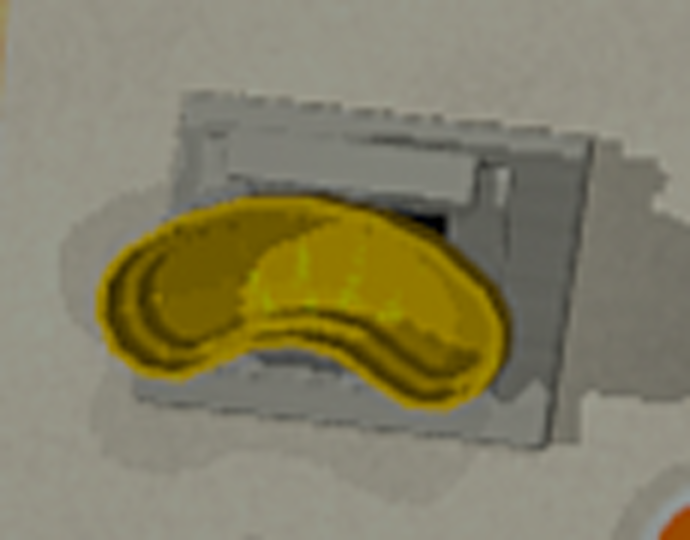

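The crop shows the yellow dish with its belly and the high side towards +x (up in the image), and the stand turned about -0.1 rad. Next come the green dish and a yellow fit on the sloping plane.

```bash
cat >> h.py <<'E'
def slope(psi=-0.1): # seat axes in world
    return R.from_euler("z",psi).as_matrix()@R.from_euler("y",-np.radians(17)).as_matrix()
def yellow(f,psi,s=None,lift=.04):
    S=slope(psi);p0=np.array([.529,.267,.045])+lift*S[:,2]
    c=max(contour(f,"yellow"),key=cv2.contourArea);P=cast(f,c,p0,S[:,2],s)
    k=kidney(((P-p0)@S)[:,:2]);return p0+S[:,:2]@k[0],k
E
sed -i 's/"green":(45,85)/"green":(45,95)/; s/(lo,140,40)/(lo,110,15)/' h.py
python3 - <<'E'
from h import *
f=bot.grab_frame("top")
for psi in(-.1,-.06): print(yellow(f,psi))
for col in("green","blue"):
    for c in contour(f,col):
        if cv2.contourArea(c)>700:
            k=kidney(cast(f,c,(0,0,.035))[:,:2]);print(col,cv2.boundingRect(c),k)
print(f["pixels"][199,326],cv2.cvtColor(f["pixels"],cv2.COLOR_RGB2HSV)[190:210:5,318:335:4].tolist())
E
```

```text
(array([ 0.22216418, -0.03164344,  0.00260244]), (array([-0.27584665, -0.32778393]), np.float32(0.12892401), (np.float32(0.8537876), np.float32(0.14583755), np.float64(0.12830957617058392))))
(array([ 0.22158705, -0.03358956, -0.00147812]), (array([-0.28980338, -0.31848238]), np.float32(0.08429212), (np.float32(0.85683674), np.float32(0.14642633), np.float64(0.1288731210608942))))
green (305, 169, 43, 61) (array([ 0.56596545, -0.00234808]), np.float32(1.1279913), (np.float32(0.15748824), np.float32(0.07431263), np.float64(0.05652907493324677)))
blue (141, 251, 358, 55) (array([ 0.31684088, -0.00068143]), np.float32(3.1406252), (np.float32(0.8283625), np.float32(0.123464584), np.float64(0.006840726369464402)))
blue (404, 162, 62, 45) (array([ 0.57872574, -0.26866355]), np.float32(2.6215713), (np.float32(0.1580594), np.float32(0.0808446), np.float64(0.0628838665877498)))
[ 62 104  63] [[[60, 99, 88], [59, 92, 91], [57, 84, 88], [61, 106, 106], [61, 109, 98]], [[61, 108, 87], [59, 93, 88], [59, 93, 96], [60, 97, 100], [60, 99, 88]], [[60, 110, 86], [57, 88, 81], [60, 100, 102], [61, 107, 107], [26, 32, 112]], [[60, 105, 85], [57, 89, 83], [61, 101, 101], [16, 31, 123], [28, 28, 117]]]
```

Call:
{"name": "jog_arm", "arguments": {
  "motion": [
    [0,0,0,0,1],
    [0,0,-1,0,1]
  ]
}}

```text
clock: 0.4
position: [0.2586, 0.5672, 0.2583]
tool_rot: [-3.136, 0.0, 2.714]
force: [0.4, -0.4, 0.6]
grip_width: 0.0854
finger_force: 0.0
```

Call:
{"name": "jog_arm", "arguments": {
  "motion": [
    [-1,-0.56,0,0,1],
    [-1,-0.56,0,0,1],
    [-1,-0.56,0,0,1],
    [-1,-0.56,0,0,1],
    [-1,-0.56,0,0,1],
    [-1,-0.56,0,0,1],
    [-1,-0.56,0,0,1],
    [-1,-0.56,0,0,1],
    [-1,-0.56,0,0,1],
    [-1,-0.56,0,0,1],
    [-0.8,-0.4,0,0,1],
    [0,0,0,0,1]
  ]
}}

```text
clock: 1.6
position: [0.4816, 0.2671, 0.2613]
tool_rot: [-3.141, 0.001, 2.709]
force: [-0.8, 0.3, -0.9]
grip_width: 0.0856
finger_force: 0.0
```

```bash
sed -i 's/(lo,110,15)/(lo,160 if col=="yellow" else 110,15)/' h.py
python3 - <<'E'
from h import *
f=bot.grab_frame("top")
for psi in(-.1,-.06): print(yellow(f,psi))
s=bot.observe();f=bot.grab_frame("wrist");print(np.round(s["position"],4),np.round(s["tool_rot"],4),np.round(s["qpos"],3),np.round(f["mount"],3),f["fovy"])
cv2.imwrite("pics/w1.png",f["pixels"][...,::-1])
S=slope(-.1)
print(proj(f,np.array([.52,.27,.083]),s))
E
```

```text
(array([0.51846647, 0.26072086, 0.08381499]), (array([ 0.00192494, -0.00729937]), np.float32(-0.3385498), (np.float32(0.1438825), np.float32(0.06720969), np.float64(0.06336865544632969))))
(array([0.51844643, 0.2606546 , 0.08372325]), (array([ 0.00161118, -0.00696681]), np.float32(-0.38016012), (np.float32(0.1434824), np.float32(0.067153044), np.float64(0.06331078753887069))))
[0.4803 0.269  0.2613] [-3.1414e+00  4.0000e-04  2.7109e+00] [-0.664  0.371  0.06   1.767 -0.025  1.005  0.546] [[-0.001 -0.951 -0.309  0.08 ]
 [ 1.    -0.001  0.     0.   ]
 [-0.    -0.309  0.951 -0.142]
 [ 0.     0.     0.     1.   ]] 65.35842229469661
[[334.95723555 204.572268  ]]
```

View pics/w1.png

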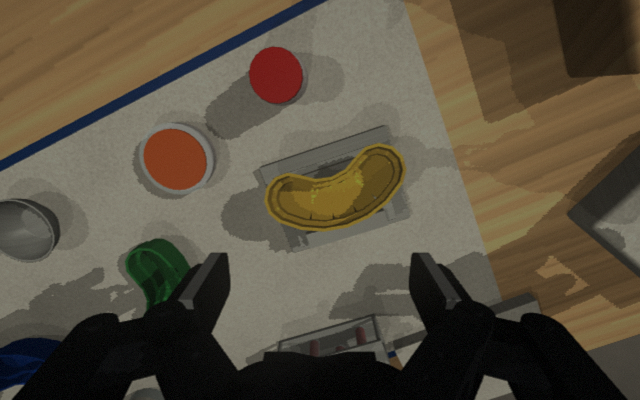

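The wrist picture shows the whole yellow dish around (335,190), with its outline clear of the fingers. I'll measure it from here.

```bash
python3 - <<'E'
from h import *
s=bot.observe();f=bot.grab_frame("wrist")
HUE["yellow"]=(15,35)
for sat in(110,160):
    a=cv2.cvtColor(f["pixels"],cv2.COLOR_RGB2HSV);m=cv2.inRange(a,(18,sat,40),(35,255,255))
    m=cv2.morphologyEx(m,cv2.MORPH_CLOSE,np.ones((5,5)));m=cv2.morphologyEx(m,cv2.MORPH_OPEN,np.ones((3,3)))
    for c in cv2.findContours(m,0,1)[0]:
        if cv2.contourArea(c)<2000: continue
        print(sat,cv2.boundingRect(c),cv2.contourArea(c))
        for psi in(-.1,-.06):
            S=slope(psi);p0=np.array([.529,.267,.045])+.04*S[:,2];P=cast(f,c,p0,S[:,2],s)
            k=kidney(((P-p0)@S)[:,:2]);print(psi,(p0+S[:,:2]@k[0]).round(4),k)
# stand foot corners in wrist view
print(cast(f,[[253,165],[388,126],[411,212],[292,251]],(0,0,0),s=s).round(3))
E
```

```text
110 (264, 145, 141, 88) 7426.5
-0.1 [0.5174 0.2753 0.083 ] (array([-0.00075636,  0.00709384]), np.float32(-0.00600849), (np.float32(0.15751958), np.float32(0.0769162), np.float64(0.05977895299424675)))
-0.06 [0.5173 0.2751 0.0831] (array([-0.00048573,  0.00735196]), np.float32(-0.04538106), (np.float32(0.15758233), np.float32(0.07689624), np.float64(0.059757332523897456)))
110 (405, 0, 235, 351) 46704.0
-0.1 [0.5698 0.4756 0.0929] (array([0.0328754 , 0.21165548]), np.float32(1.2847205), (np.float32(0.36796007), np.float32(0.22396526), np.float64(0.15778302638904113)))
-0.06 [0.5683 0.4743 0.095 ] (array([0.04020686, 0.20929852]), np.float32(1.2494003), (np.float32(0.36632398), np.float32(0.22080462), np.float64(0.15565177397813257)))
110 (0, 0, 293, 159) 21749.5
-0.1 [0.2724 0.1395 0.0127] (array([-0.24141826, -0.15251543]), np.float32(2.7891035), (np.float32(0.35080174), np.float32(0.18664685), np.float64(0.09773127350527044)))
-0.06 [0.2713 0.1376 0.0105] (array([-0.24866739, -0.14460232]), np.float32(2.7455018), (np.float32(0.35521886), np.float32(0.18851306), np.float64(0.09809374817723437)))
160 (264, 145, 140, 87) 7190.0
-0.1 [0.5171 0.2751 0.083 ] (array([-0.00097195,  0.00687483]), np.float32(-0.002220663), (np.float32(0.15621011), np.float32(0.07508356), np.float64(0.05828109525693627)))
-0.06 [0.5171 0.2749 0.083 ] (array([-0.00071124,  0.00714685]), np.float32(-0.041565962), (np.float32(0.15628059), np.float32(0.07507245), np.float64(0.0582814244202018)))
[[0.452 0.187 0.   ]
 [0.479 0.367 0.   ]
 [0.602 0.354 0.   ]
 [0.588 0.178 0.   ]]
```

Call:
{"name": "jog_arm", "arguments": {
  "motion": [
    [-0.81,-0.78,0.2,0,1],
    [-0.81,-0.78,0.2,0,1],
    [-0.81,-0.78,0.2,0,1],
    [-0.81,-0.78,0.2,0,1],
    [-0.81,-0.78,0.2,0,1],
    [-0.81,-0.78,0.2,0,1],
    [-0.81,-0.78,0.2,0,1],
    [-0.81,-0.78,0.2,0,1],
    [-0.81,-0.78,0.2,0,1],
    [0,0,0,0,1],
    [0,0,0,0,1]
  ]
}}

```text
clock: 2.85
position: [0.591, -0.0112, 0.207]
tool_rot: [3.141, -0.001, 2.714]
force: [-0.3, -0.7, 0.1]
grip_width: 0.0856
finger_force: 0.0
```

```bash
cat >> h.py <<'E'
def look(col,z=.037):
    s=bot.observe();f=bot.grab_frame("wrist");y=s["tool_rot"][2]
    print(np.round(s["position"],4),np.round(s["tool_rot"],4),np.round(s["qpos"],2))
    a=cv2.cvtColor(f["pixels"],cv2.COLOR_RGB2HSV);lo,hi=HUE[col]
    m=cv2.inRange(a,(lo,100,15),(hi,255,255));m=cv2.morphologyEx(m,cv2.MORPH_CLOSE,np.ones((5,5)));m=cv2.morphologyEx(m,cv2.MORPH_OPEN,np.ones((3,3)))
    for c in cv2.findContours(m,0,1)[0]:
        if cv2.contourArea(c)>3000:
            k=kidney(cast(f,c,(0,0,z),s=s)[:,:2]);d=k[0]-s["position"][:2]
            print(cv2.boundingRect(c),k[0].round(4),"belly",round(float(k[1]),3),np.round(k[2],3))
            print("shift tool mm",1e3*d@[np.cos(y),np.sin(y)],1e3*d@[np.sin(y),-np.cos(y)],"yaw turn needed",(k[1]+np.pi/2-y+np.pi/2)%np.pi-np.pi/2)
    return f
E
python3 -c "
from h import *
f=look('green');cv2.imwrite('pics/g1.png',f['pixels'][...,::-1])"
```

```text
[ 0.591  -0.0112  0.207 ] [ 3.1415e+00 -6.0000e-04  2.7139e+00] [-0.17  0.5   0.13  1.72 -0.08  0.93  1.13]
(269, 64, 78, 158) [ 0.5655 -0.0017] belly 1.134 [0.157 0.076 0.059]
shift tool mm 27.102840819879948 -1.9499064412852167 yaw turn needed -0.008937609228737653
```

View pics/g1.png

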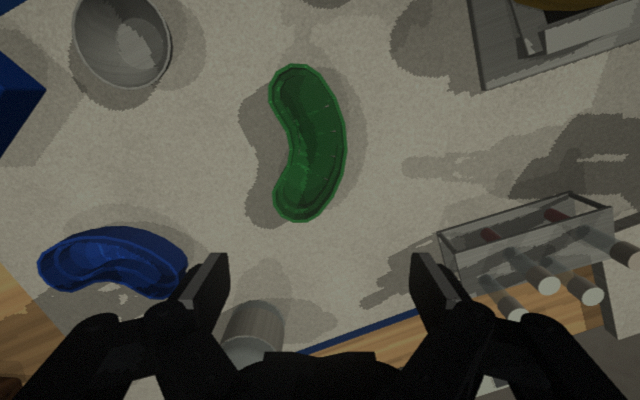

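The green outline, at (269–347, 64–222), is unobstructed and aligned with the tool. I'll descend and grip it.

Call:
{"name": "jog_arm", "arguments": {
  "motion": [
    [0.45,-0.03,0.8,0.1,1],
    [0.45,-0.03,0.8,0,1],
    [0,0,0.9,0,1],
    [0,0,0.9,0,1],
    [0,0,0.9,0,1],
    [0,0,0.9,0,1],
    [0,0,0.7,0,1],
    [0,0,0.4,0,1],
    [0,0,0,0,1]
  ]
}}

```text
clock: 3.8
position: [0.565, -0.001, 0.0173]
tool_rot: [-3.141, -0.002, 2.707]
force: [0.3, 0.1, 0.7]
grip_width: 0.0857
finger_force: 0.0
```

Call:
{"name": "jog_arm", "arguments": {
  "motion": [
    [0,0,0,0,0],
    [0,0,0,0,0],
    [0,0,0,0,0],
    [0,0,0,0,0],
    [0,0,0,0,0],
    [0,0,0,0,0]
  ],
  "newtons": 30
}}

```text
clock: 4.4
position: [0.5664, -0.002, 0.0198]
tool_rot: [3.14, 0.001, 2.706]
force: [-2.0, 2.0, 10.1]
grip_width: 0.0583
finger_force: 30.2
```

Call:
{"name": "jog_arm", "arguments": {
  "motion": [
    [0,0,-0.5,0,0],
    [0,0,-1,0,0],
    [0,0,-1,0,0],
    [0,0,-1,0.9,0],
    [0,0,-1,1,0],
    [0,0,-0.7,1,0],
    [0,0,0,1,0],
    [0,0,0,1,0],
    [0,0,0,1,0],
    [0,0,0,1,0],
    [0,0,0,1,0]
  ]
}}

```text
clock: 5.5
position: [0.5658, -0.0021, 0.1759]
tool_rot: [3.14, 0.0, 2.07]
force: [-0.0, 0.4, -0.6]
grip_width: 0.0589
finger_force: 33.0
```

Call:
{"name": "jog_arm", "arguments": {
  "motion": [
    [0,0,0,1,0],
    [0,0,0,1,0],
    [0,0,0,1,0],
    [0,0,0,1,0],
    [0,0,0,1,0],
    [0,0,0,1,0],
    [0,0,0,1,0],
    [0,0,0,0.6,0],
    [0,0,0,0,0],
    [0,0,0,0,0]
  ]
}}

```text
clock: 6.5
position: [0.5658, -0.002, 0.1752]
tool_rot: [3.141, -0.001, 1.467]
force: [0.7, -0.4, -1.6]
grip_width: 0.0582
finger_force: 33.0
```

Call:
{"name": "jog_arm", "arguments": {
  "motion": [
    [0.9,-0.25,0,0,0],
    [0.9,-0.25,0,0,0],
    [0.9,-0.25,0,0,0],
    [0.9,-0.25,0,0,0],
    [0.9,-0.25,0,0,0],
    [0.9,-0.25,0,0,0],
    [0.9,-0.25,0,0,0],
    [0.9,-0.25,0,0,0],
    [0.9,-0.25,0,0,0],
    [0.9,-0.25,0,0,0],
    [0,0,0,0,0],
    [0,0,0,0,0]
  ]
}}

```text
clock: 7.7
position: [0.5193, 0.2744, 0.1746]
tool_rot: [-3.142, -0.0, 1.468]
force: [-0.2, -0.9, -1.3]
grip_width: 0.0583
finger_force: 33.0
```

```bash
python3 - <<'E'
from h import *
s=bot.observe();f=bot.grab_frame("wrist");print(np.round(s["position"],4),np.round(s["qpos"],2),s["tool_rot"],s["force"])
cv2.imwrite("pics/w2.png",f["pixels"][...,::-1])
E
```

```text
[0.5193 0.2744 0.1746] [-0.9   0.57  0.46  1.78 -0.32  0.87 -0.4 ] [-3.14157101e+00 -1.50733825e-04  1.46781224e+00] [-0.2477309  -0.85000772 -1.3289054 ]
```

View pics/w2.png

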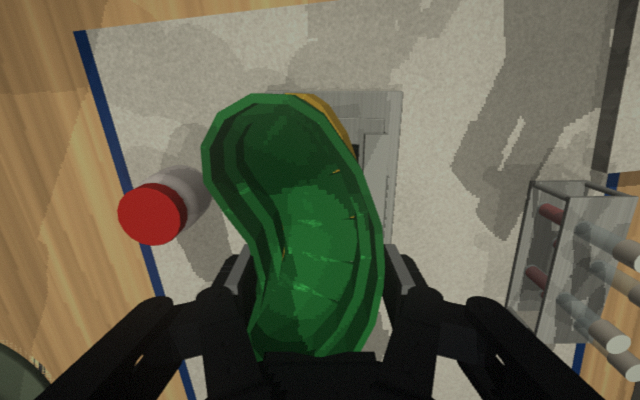

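The held green dish hangs straight, with its body centred between the fingers, and the yellow rim shows behind it near (320,105). I'll lower it gently.

Call:
{"name": "jog_arm", "arguments": {
  "motion": [
    [0,-0.04,0.8,0,0],
    [0,0,0.7,0,0],
    [0,0,0.4,0,0],
    [0,0,0.1,0,0],
    [0,0,0,0,0]
  ]
}}

```text
clock: 8.25
position: [0.5186, 0.2737, 0.1145]
tool_rot: [3.142, 0.0, 1.465]
force: [0.2, -0.7, -1.1]
grip_width: 0.0586
finger_force: 33.0
```

Call:
{"name": "jog_arm", "arguments": {
  "motion": [
    [0,0,0.05,0,0],
    [0,0,0.05,0,0],
    [0,0,0.05,0,0],
    [0,0,0.05,0,0],
    [0,0,0,0,0]
  ]
}}

```text
clock: 8.75
position: [0.5182, 0.2743, 0.1082]
tool_rot: [-3.141, 0.0, 1.466]
force: [0.2, 0.2, -2.0]
grip_width: 0.0585
finger_force: 33.0
```

Call:
{"name": "jog_arm", "arguments": {
  "motion": [
    [0,0,0.05,0,0],
    [0,0,0.05,0,0],
    [0,0,0,0,0]
  ]
}}

```text
clock: 9.05
position: [0.5182, 0.2742, 0.1051]
tool_rot: [-3.141, 0.0, 1.466]
force: [0.1, -0.3, -2.0]
grip_width: 0.0587
finger_force: 33.0
```

Call:
{"name": "jog_arm", "arguments": {
  "motion": [
    [0,0,0.05,0,0],
    [0,0,0.05,0,0],
    [0,0,0,0,0]
  ]
}}

```text
clock: 9.35
position: [0.5182, 0.2742, 0.102]
tool_rot: [-3.141, 0.0, 1.466]
force: [0.8, -0.3, -0.7]
grip_width: 0.0585
finger_force: 33.0
```

Call:
{"name": "jog_arm", "arguments": {
  "motion": [
    [0,0,0.05,0,0],
    [0,0,0.05,0,0],
    [0,0,0,0,0]
  ]
}}

```text
clock: 9.65
position: [0.5182, 0.2742, 0.0991]
tool_rot: [-3.141, 0.0, 1.466]
force: [0.5, 0.8, -1.5]
grip_width: 0.059
finger_force: 33.0
```

Call:
{"name": "jog_arm", "arguments": {
  "motion": [
    [0,0,0.05,0,0],
    [0,0,0.05,0,0],
    [0,0,0,0,0]
  ]
}}

```text
clock: 9.95
position: [0.5182, 0.2742, 0.0961]
tool_rot: [-3.141, 0.0, 1.466]
force: [0.3, -1.1, -1.5]
grip_width: 0.0582
finger_force: 33.0
```

Call:
{"name": "jog_arm", "arguments": {
  "motion": [
    [0,0,0.05,0,0],
    [0,0,0.03,0,0],
    [0,0,0,0,0]
  ]
}}

```text
clock: 10.25
position: [0.5183, 0.2743, 0.0938]
tool_rot: [3.142, 0.0, 1.466]
force: [-0.2, -0.0, -0.9]
grip_width: 0.0587
finger_force: 33.0
```

Call:
{"name": "jog_arm", "arguments": {
  "motion": [
    [0,0,0.04,0,0],
    [0,0,0.03,0,0],
    [0,0,0,0,0]
  ]
}}

```text
clock: 10.55
position: [0.5187, 0.2743, 0.0919]
tool_rot: [3.141, -0.0, 1.466]
force: [2.3, 0.3, 0.3]
grip_width: 0.0589
finger_force: 33.2
```

Call:
{"name": "jog_arm", "arguments": {
  "motion": [
    [0,0,0.04,0,0],
    [0,0,0,0,0]
  ]
}}

```text
clock: 10.75
position: [0.5189, 0.2743, 0.0909]
tool_rot: [3.141, -0.001, 1.466]
force: [2.7, -0.3, 4.7]
grip_width: 0.058
finger_force: 33.6
```

It slid in to the predicted height and now has light contact, so I'll release it.

Call:
{"name": "jog_arm", "arguments": {
  "motion": [
    [0,0,0,0,0.8],
    [0,0,0,0,0.9],
    [0,0,0,0,1],
    [0,0,0,0,1],
    [0,0,0,0,1],
    [0,0,-0.5,0,1],
    [0,0,-1,0,1],
    [0,0,-1,0,1],
    [0,0,-1,0,1],
    [0,0,-1,0,1],
    [-1,0,0,0,1],
    [0,0,0,0,1]
  ]
}}

```text
clock: 11.95
position: [0.5155, 0.2411, 0.2277]
tool_rot: [3.14, -0.0, 1.462]
force: [0.0, -0.7, 0.5]
grip_width: 0.0854
finger_force: 0.0
```

```bash
python3 - <<'E'
from h import *
s=bot.observe();f=bot.grab_frame("wrist");print(np.round(s["position"],4))
g=bot.grab_frame("scene");p=g["pixels"][120:200,330:430]
cv2.imwrite("pics/w3.png",np.hstack([cv2.resize(f["pixels"],(480,300)),cv2.resize(p,(375,300))])[:, :800,::-1])
S=slope(-.105);C=np.array([.517,.275,.083])
a=cv2.cvtColor(f["pixels"],cv2.COLOR_RGB2HSV);m=cv2.inRange(a,(45,100,15),(95,255,255));m=cv2.morphologyEx(m,cv2.MORPH_CLOSE,np.ones((5,5)))
c=max(cv2.findContours(m,0,1)[0],key=cv2.contourArea)
for l in(.02,):
    p0=C+l*S[:,2];print(l,kidney(((cast(f,c,p0,S[:,2],s)-p0)@S)[:,:2]))
E
```

```text
[0.5155 0.2411 0.2277]
0.02 (array([0.00319263, 0.00030871]), np.float32(-0.0015731165), (np.float32(0.15668274), np.float32(0.07959321), np.float64(0.0625073743519084)))
```

View pics/w3.png

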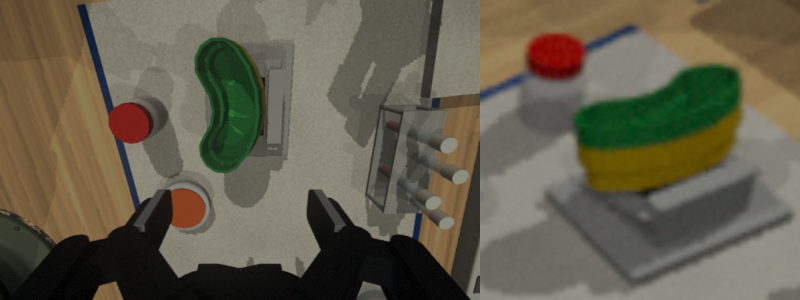

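The wrist view and the scene crop show green seated on yellow with the rims parallel. To be sure, I'll touch the downhill rim with shut fingers; if it is home, contact should come near z = 0.094.

Call:
{"name": "jog_arm", "arguments": {
  "motion": [
    [0.6,-0.6,0,0,0],
    [0.5,-0.5,0,0,0],
    [0,0,0.5,0,0],
    [0,0,1,0,0],
    [0,0,1,0,0],
    [0,0,1,0,0],
    [0,0,0.5,0,0],
    [0,0,0,0,0],
    [0,0,0,0,0]
  ]
}}

```text
clock: 12.95
position: [0.4859, 0.281, 0.106]
tool_rot: [-3.142, 0.0, 1.466]
force: [-0.1, 0.2, 0.4]
grip_width: -0.0002
finger_force: 0.0
```

Call:
{"name": "jog_arm", "arguments": {
  "motion": [
    [0,0,0.06,0,0],
    [0,0,0.06,0,0],
    [0,0,0.06,0,0],
    [0,0,0,0,0]
  ]
}}

```text
clock: 13.35
position: [0.4858, 0.2808, 0.1003]
tool_rot: [3.142, -0.0, 1.466]
force: [-0.2, -0.3, -0.6]
grip_width: -0.0001
finger_force: 0.0
```

Call:
{"name": "jog_arm", "arguments": {
  "motion": [
    [0,0,0.06,0,0],
    [0,0,0.06,0,0],
    [0,0,0,0,0]
  ]
}}

```text
clock: 13.65
position: [0.4857, 0.2806, 0.0963]
tool_rot: [-3.141, 0.0, 1.466]
force: [-0.9, 0.1, -0.9]
grip_width: 0.0
finger_force: 0.0
```

Call:
{"name": "jog_arm", "arguments": {
  "motion": [
    [0,0,0.05,0,0],
    [0,0,0,0,0]
  ]
}}

```text
clock: 13.85
position: [0.4857, 0.2807, 0.0949]
tool_rot: [-3.141, 0.0, 1.466]
force: [-0.0, -0.5, -0.3]
grip_width: 0.0003
finger_force: 0.0
```

Call:
{"name": "jog_arm", "arguments": {
  "motion": [
    [0,0,0.05,0,0],
    [0,0,0,0,0]
  ]
}}

```text
clock: 14.05
position: [0.4859, 0.2808, 0.0939]
tool_rot: [3.141, -0.0, 1.466]
force: [-2.4, -1.1, 9.7]
grip_width: -0.0
finger_force: 4.6
```

Contact came at z = 0.094, so green is fully home. Now the blue dish.

Call:
{"name": "jog_arm", "arguments": {
  "motion": [
    [0,0,-1,0,1],
    [0,0,-1,0,1],
    [0,0,-1,0,1],
    [-1,0.24,-0.8,0,1],
    [-1,0.24,0,0,1],
    [-1,0.24,0,0,1],
    [-1,0.24,0,0,1],
    [-1,0.24,0,0,1],
    [-1,0.24,0,0,1],
    [-1,0.24,0,0,1],
    [-1,0.24,0,0,1],
    [-1,0.24,0,0,1]
  ]
}}

```text
clock: 15.25
position: [0.5219, 0.0042, 0.2076]
tool_rot: [3.141, -0.0, 1.466]
force: [0.6, 1.0, -0.6]
grip_width: 0.0854
finger_force: 0.0
```

Call:
{"name": "jog_arm", "arguments": {
  "motion": [
    [-1,0.24,0,0,1],
    [-1,0.24,0,0,1],
    [-1,0.24,0,0,1],
    [-1,0.24,0,0,1],
    [-1,0.24,0,0,1],
    [-1,0.24,0,0,1],
    [-1,0.24,0,0,1],
    [-1,0.24,0,0,1],
    [-1,0.24,0,0,1],
    [-0.8,0.2,0,0,1],
    [0,0,0,1,1],
    [0,0,0,1,1]
  ]
}}

```text
clock: 16.45
position: [0.5611, -0.2955, 0.2073]
tool_rot: [-3.141, 0.0, 1.301]
force: [1.0, 1.2, -0.4]
grip_width: 0.0853
finger_force: 0.0
```

Call:
{"name": "jog_arm", "arguments": {
  "motion": [
    [0,0,0,1,1],
    [0,0,0,1,1],
    [0,0,0,1,1],
    [0,0,0,0.2,1],
    [0,0,0,0,1],
    [0,0,0,0,1]
  ]
}}

```text
clock: 17.05
position: [0.5615, -0.2944, 0.2075]
tool_rot: [-3.142, 0.0, 1.052]
force: [-0.3, -0.4, -0.3]
grip_width: 0.0856
finger_force: 0.0
```

```bash
python3 -c "
from h import *
f=look('blue');cv2.imwrite('pics/b1.png',f['pixels'][...,::-1])"
```

```text
[ 0.5615 -0.2944  0.2075] [-3.1415  0.      1.0517] [-0.    0.64  0.62  1.62 -0.42  1.01  0.23]
(294, 57, 80, 161) [ 0.5804 -0.2687] belly 2.619 [0.159 0.077 0.06 ]
shift tool mm 31.66266804151836 3.660094055560041 yaw turn needed -0.0030645147138681494
```

Call:
{"name": "jog_arm", "arguments": {
  "motion": [
    [0.53,0.06,0.8,0,1],
    [0.53,0.06,0.8,0,1],
    [0,0,0.9,0,1],
    [0,0,0.9,0,1],
    [0,0,0.9,0,1],
    [0,0,0.9,0,1],
    [0,0,0.7,0,1],
    [0,0,0.4,0,1],
    [0,0,0,0,1],
    [0,0,0,0,1]
  ]
}}

```text
clock: 18.1
position: [0.5808, -0.269, 0.0194]
tool_rot: [3.141, 0.0, 1.05]
force: [0.9, -0.5, 0.3]
grip_width: 0.0853
finger_force: 0.0
```

Call:
{"name": "jog_arm", "arguments": {
  "motion": [
    [0,0,0,0,0],
    [0,0,0,0,0],
    [0,0,0,0,0],
    [0,0,0,0,0],
    [0,0,0,0,0],
    [0,0,0,0,0]
  ],
  "newtons": 30
}}

```text
clock: 18.7
position: [0.581, -0.2688, 0.0199]
tool_rot: [3.14, -0.0, 1.05]
force: [-2.0, 0.9, 11.2]
grip_width: 0.0588
finger_force: 30.0
```

Call:
{"name": "jog_arm", "arguments": {
  "motion": [
    [0,0,-0.8,0,0],
    [0,0,0,1,0],
    [0,0,0,1,0],
    [0,0,0,1,0],
    [0,0,0,1,0],
    [0,0,0,1,0],
    [0,0,0,1,0],
    [0,0,0,1,0],
    [0,0,0,1,0],
    [0,0,0,1,0],
    [0,0,0,1,0]
  ]
}}

```text
clock: 19.8
position: [0.5807, -0.2685, 0.0431]
tool_rot: [3.142, -0.001, 0.247]
force: [-0.1, 0.0, -0.8]
grip_width: 0.0583
finger_force: 33.3
```

Call:
{"name": "jog_arm", "arguments": {
  "motion": [
    [0,0,0,1,0],
    [0,0,0,1,0],
    [0,0,0,1,0],
    [0,0,0,1,0],
    [0,0,0,1,0],
    [0,0,0,1,0],
    [0,0,0,1,0],
    [0,0,0,0.5,0],
    [0,0,0,0,0],
    [0,0,0,0,0]
  ]
}}

```text
clock: 20.8
position: [0.5806, -0.2685, 0.0429]
tool_rot: [-3.141, -0.0, -0.349]
force: [-0.4, 0.1, -1.1]
grip_width: 0.0585
finger_force: 33.3
```

Call:
{"name": "jog_arm", "arguments": {
  "motion": [
    [0,0,0.5,0,0],
    [0,0,0.22,0,0],
    [0,0,0,0,0],
    [0,0,0,0,1],
    [0,0,0,0,1],
    [0,0,0,0,1],
    [0,0,0,0,1],
    [0,0,-0.8,0,1],
    [0,0,-1,0,1],
    [0,0,-0.6,0,1],
    [0,0,0,-1,1],
    [0,0,0,-1,1]
  ]
}}

```text
clock: 22.0
position: [0.5808, -0.2684, 0.0935]
tool_rot: [-3.142, -0.001, -0.187]
force: [0.0, -0.4, 0.4]
grip_width: 0.0854
finger_force: 0.0
```

Call:
{"name": "jog_arm", "arguments": {
  "motion": [
    [0,0,0,-1,1],
    [0,0,0,-1,1],
    [0,0,0,-1,1],
    [0,0,0,-1,1],
    [0,0,0,-1,1],
    [0,0,0,-1,1],
    [0,0,0,-1,1],
    [0,0,0,-1,1],
    [0,0,0,-1,1],
    [0,0,0,-1,1],
    [0,0,0,-1,1],
    [0,0,0,-1,1]
  ]
}}

```text
clock: 23.2
position: [0.5805, -0.2685, 0.093]
tool_rot: [-3.142, -0.0, 0.773]
force: [0.4, -0.9, -0.8]
grip_width: 0.0854
finger_force: 0.0
```

Call:
{"name": "jog_arm", "arguments": {
  "motion": [
    [0,0,0,-1,1],
    [0,0,0,-1,1],
    [0,0,0,-1,1],
    [0,0,0,-1,1],
    [0,0,0,-1,1],
    [0,0,0,-1,1],
    [0,0,0,-1,1],
    [0,0,0,-1,1],
    [0,0,0,-1,1],
    [0,0,0,-1,1],
    [0,0,0,-1,1],
    [0,0,0,-1,1]
  ]
}}

```text
clock: 24.4
position: [0.5804, -0.2686, 0.093]
tool_rot: [3.142, -0.0, 1.733]
force: [-0.2, -0.6, -0.2]
grip_width: 0.0856
finger_force: 0.0
```

Call:
{"name": "jog_arm", "arguments": {
  "motion": [
    [0,0,0,-1,1],
    [0,0,0,-1,1],
    [0,0,0,-1,1],
    [0,0,0,-1,1],
    [0,0,0,-1,1],
    [0,0,0,-1,1],
    [0,0,0,-1,1],
    [0,0,0,-1,1],
    [0,0,0,-1,1],
    [0,0,0,-1,1],
    [0,0,0,-1,1],
    [0,0,0,-1,1]
  ]
}}

```text
clock: 25.6
position: [0.5804, -0.2686, 0.093]
tool_rot: [3.142, -0.0, 2.693]
force: [1.0, 0.2, -0.5]
grip_width: 0.0854
finger_force: 0.0
```

Call:
{"name": "jog_arm", "arguments": {
  "motion": [
    [0,0,0,-1,1],
    [0,0,0,-0.27,1],
    [0,0,0,0,1],
    [0,0,0,0,1]
  ]
}}

```text
clock: 26.0
position: [0.5804, -0.2686, 0.093]
tool_rot: [3.142, -0.0, 2.789]
force: [0.4, 0.3, 0.5]
grip_width: 0.0854
finger_force: 0.0
```

```bash
python3 -c "
from h import *
f=look('blue');cv2.imwrite('pics/b2.png',f['pixels'][...,::-1])
g=bot.grab_frame('top')
for c in contour(g,'blue'):
    if cv2.contourArea(c)>700: print(cv2.boundingRect(c),kidney(cast(g,c,(0,0,.035))[:,:2]))"
```

```text
[ 0.5804 -0.2686  0.093 ] [ 3.1416e+00 -1.0000e-04  2.7895e+00] [ 0.29  0.71  0.08  1.67 -0.07  0.77  1.62]
(244, 93, 120, 221) [ 0.58   -0.2684] belly 1.215 [0.159 0.077 0.06 ]
shift tool mm 0.45387780382285614 0.06630309377168289 yaw turn needed -0.0035338807100973035
(416, 175, 30, 50) (array([ 0.55786204, -0.2633768 ]), np.float32(1.4595574), (np.float32(0.12070131), np.float32(0.067861065), np.float64(0.061363234968972336)))
```

Call:
{"name": "jog_arm", "arguments": {
  "motion": [
    [0,0,0.9,0,1],
    [0,0,0.9,0,1],
    [0,0,0.65,0,1],
    [0,0,0,0,1],
    [0,0,0,0,0],
    [0,0,0,0,0],
    [0,0,0,0,0],
    [0,0,0,0,0],
    [0,0,0,0,0],
    [0,0,0,0,0]
  ],
  "newtons": 30
}}

```text
clock: 27.1
position: [0.5812, -0.2688, 0.0212]
tool_rot: [3.142, 0.002, 2.791]
force: [-1.5, 0.9, 6.4]
grip_width: 0.0589
finger_force: 31.2
```

Call:
{"name": "jog_arm", "arguments": {
  "motion": [
    [0,0,-0.6,0,0],
    [0,0,-1,0,0],
    [0,0,-1,0,0],
    [0,0,-1,0,0],
    [0,0,-1,0,0],
    [0,0,-1,0.9,0],
    [0,0,-0.7,1,0],
    [0,0,0,1,0],
    [0,0,0,1,0],
    [0,0,0,1,0],
    [0,0,0,1,0],
    [0,0,0,1,0]
  ]
}}

```text
clock: 28.3
position: [0.5805, -0.2686, 0.2106]
tool_rot: [3.14, 0.001, 2.236]
force: [-0.4, 0.2, -1.4]
grip_width: 0.0585
finger_force: 32.5
```

Call:
{"name": "jog_arm", "arguments": {
  "motion": [
    [0,0,0,1,0],
    [0,0,0,1,0],
    [0,0,0,1,0],
    [0,0,0,1,0],
    [0,0,0,1,0],
    [0,0,0,1,0],
    [0,0,0,1,0],
    [0,0,0,1,0],
    [0,0,0,1,0],
    [0,0,0,0.6,0],
    [0,0,0,0,0],
    [0,0,0,0,0]
  ]
}}

```text
clock: 29.5
position: [0.5806, -0.2685, 0.2097]
tool_rot: [3.14, -0.0, 1.473]
force: [-0.4, 0.8, -0.7]
grip_width: 0.058
finger_force: 32.5
```

Call:
{"name": "jog_arm", "arguments": {
  "motion": [
    [0,0,0,0.09,0],
    [0.99,-0.23,0,0,0],
    [0.99,-0.23,0,0,0],
    [0.99,-0.23,0,0,0],
    [0.99,-0.23,0,0,0],
    [0.99,-0.23,0,0,0],
    [0.99,-0.23,0,0,0],
    [0.99,-0.23,0,0,0],
    [0.99,-0.23,0,0,0],
    [0.99,-0.23,0,0,0]
  ]
}}

```text
clock: 30.5
position: [0.5469, 0.0049, 0.2088]
tool_rot: [3.141, -0.0, 1.465]
force: [0.6, 1.0, -1.0]
grip_width: 0.0587
finger_force: 32.5
```

Call:
{"name": "jog_arm", "arguments": {
  "motion": [
    [0.99,-0.23,0,0,0],
    [0.99,-0.23,0,0,0],
    [0.99,-0.23,0,0,0],
    [0.99,-0.23,0,0,0],
    [0.99,-0.23,0,0,0],
    [0.99,-0.23,0,0,0],
    [0.99,-0.23,0,0,0],
    [0.99,-0.23,0,0,0],
    [0.8,-0.2,0,0,0],
    [0,0,0,0,0],
    [0,0,0,0,0]
  ]
}}

```text
clock: 31.6
position: [0.5141, 0.2704, 0.2086]
tool_rot: [3.142, 0.0, 1.465]
force: [0.9, 0.2, -1.6]
grip_width: 0.0585
finger_force: 32.5
```

Call:
{"name": "jog_arm", "arguments": {
  "motion": [
    [0.15,-0.05,0.8,0,0],
    [0,0,0.8,0,0],
    [0,0,0.5,0,0],
    [0,0,0.3,0,0],
    [0,0,0,0,0],
    [0,0,0,0,0]
  ]
}}

```text
clock: 32.2
position: [0.5136, 0.2746, 0.1372]
tool_rot: [3.141, -0.0, 1.463]
force: [-0.4, 0.5, -1.1]
grip_width: 0.0586
finger_force: 32.5
```

Call:
{"name": "jog_arm", "arguments": {
  "motion": [
    [0,0,0.05,0,0],
    [0,0,0.05,0,0],
    [0,0,0.05,0,0],
    [0,0,0,0,0]
  ]
}}

```text
clock: 32.6
position: [0.5131, 0.275, 0.132]
tool_rot: [-3.142, 0.0, 1.464]
force: [0.4, 0.2, -1.1]
grip_width: 0.0585
finger_force: 32.5
```

Call:
{"name": "jog_arm", "arguments": {
  "motion": [
    [0,0,0.05,0,0],
    [0,0,0.05,0,0],
    [0,0,0,0,0]
  ]
}}

```text
clock: 32.9
position: [0.513, 0.275, 0.1287]
tool_rot: [-3.141, 0.0, 1.464]
force: [0.0, 1.3, -1.8]
grip_width: 0.0585
finger_force: 32.5
```

Call:
{"name": "jog_arm", "arguments": {
  "motion": [
    [0,0,0.05,0,0],
    [0,0,0.05,0,0],
    [0,0,0,0,0]
  ]
}}

```text
clock: 33.2
position: [0.513, 0.275, 0.1258]
tool_rot: [-3.141, 0.0, 1.464]
force: [-0.2, 0.1, -1.5]
grip_width: 0.0585
finger_force: 32.5
```

Call:
{"name": "jog_arm", "arguments": {
  "motion": [
    [0,0,0.05,0,0],
    [0,0,0.05,0,0],
    [0,0,0,0,0]
  ]
}}

```text
clock: 33.5
position: [0.513, 0.275, 0.1228]
tool_rot: [-3.141, 0.0, 1.464]
force: [0.3, -0.6, -1.8]
grip_width: 0.0584
finger_force: 32.5
```

Call:
{"name": "jog_arm", "arguments": {
  "motion": [
    [0,0,0.05,0,0],
    [0,0,0.05,0,0],
    [0,0,0,0,0]
  ]
}}

```text
clock: 33.8
position: [0.513, 0.275, 0.1198]
tool_rot: [-3.141, 0.0, 1.464]
force: [-0.9, -0.5, -1.0]
grip_width: 0.0581
finger_force: 32.5
```

Call:
{"name": "jog_arm", "arguments": {
  "motion": [
    [0,0,0.05,0,0],
    [0,0,0.05,0,0],
    [0,0,0,0,0]
  ]
}}

```text
clock: 34.1
position: [0.513, 0.275, 0.1168]
tool_rot: [-3.141, 0.0, 1.464]
force: [-0.1, -0.1, -0.2]
grip_width: 0.0582
finger_force: 32.5
```

Call:
{"name": "jog_arm", "arguments": {
  "motion": [
    [0,0,0.05,0,0],
    [0,0,0.02,0,0],
    [0,0,0,0,0]
  ]
}}

```text
clock: 34.4
position: [0.5131, 0.275, 0.1148]
tool_rot: [-3.141, 0.0, 1.464]
force: [-0.6, -0.0, -1.5]
grip_width: 0.0585
finger_force: 32.5
```

Call:
{"name": "jog_arm", "arguments": {
  "motion": [
    [0,0,0.04,0,0],
    [0,0,0.03,0,0],
    [0,0,0,0,0]
  ]
}}

```text
clock: 34.7
position: [0.5131, 0.275, 0.1127]
tool_rot: [-3.142, 0.0, 1.464]
force: [0.1, -0.3, -1.3]
grip_width: 0.0584
finger_force: 32.4
```

Call:
{"name": "jog_arm", "arguments": {
  "motion": [
    [0,0,0.04,0,0],
    [0,0,0,0,0]
  ]
}}

```text
clock: 34.9
position: [0.5133, 0.275, 0.1116]
tool_rot: [3.141, -0.0, 1.464]
force: [-0.2, -0.7, -0.2]
grip_width: 0.0586
finger_force: 32.5
```

Call:
{"name": "jog_arm", "arguments": {
  "motion": [
    [0,0,0.04,0,0],
    [0,0,0,0,0]
  ]
}}

```text
clock: 35.1
position: [0.5135, 0.2751, 0.1109]
tool_rot: [3.141, -0.001, 1.464]
force: [-1.1, -1.2, 10.3]
grip_width: 0.0582
finger_force: 33.3
```

Contact came at the predicted depth (0.111). I'll release, then touch the downhill rim, which should be at about z = 0.113, x = 0.480.

Call:
{"name": "jog_arm", "arguments": {
  "motion": [
    [0,0,0,0,0.8],
    [0,0,0,0,0.9],
    [0,0,0,0,1],
    [0,0,0,0,1],
    [0,0,0,0,1],
    [0,0,-0.5,0,1],
    [0,0,-1,0,1],
    [0,0,-1,0,1],
    [0,0,-0.8,0,0],
    [0.15,-0.6,0,0,0],
    [0,-0.5,0,0,0],
    [0,0,0,0,0]
  ]
}}

```text
clock: 36.3
position: [0.4794, 0.2836, 0.2106]
tool_rot: [-3.141, -0.001, 1.465]
force: [-0.2, 0.2, -0.4]
grip_width: 0.0285
finger_force: 0.0
```

Call:
{"name": "jog_arm", "arguments": {
  "motion": [
    [0,0,0,0,0],
    [0,0,0.8,0,0],
    [0,0,1,0,0],
    [0,0,0.8,0,0],
    [0,0,0,0,0],
    [0,0,0,0,0]
  ]
}}

```text
clock: 36.9
position: [0.4815, 0.2827, 0.132]
tool_rot: [3.141, 0.0, 1.463]
force: [1.3, 0.4, 1.0]
grip_width: -0.0001
finger_force: 0.0
```

Call:
{"name": "jog_arm", "arguments": {
  "motion": [
    [0,0,0.2,0,0],
    [0,-0.05,0.16,0,0],
    [0,0,0,0,0]
  ]
}}

```text
clock: 37.2
position: [0.4791, 0.2833, 0.1205]
tool_rot: [-3.141, -0.0, 1.464]
force: [-0.1, -0.1, -1.5]
grip_width: -0.0
finger_force: 0.0
```

Call:
{"name": "jog_arm", "arguments": {
  "motion": [
    [0,0,0.06,0,0],
    [0,0,0.06,0,0],
    [0,0,0,0,0]
  ]
}}

```text
clock: 37.5
position: [0.4793, 0.2832, 0.1169]
tool_rot: [-3.142, 0.0, 1.464]
force: [0.7, -0.1, 0.0]
grip_width: -0.0001
finger_force: 0.0
```

Call:
{"name": "jog_arm", "arguments": {
  "motion": [
    [0,0,0.06,0,0],
    [0,0,0,0,0]
  ]
}}

```text
clock: 37.7
position: [0.4793, 0.2831, 0.115]
tool_rot: [-3.141, 0.0, 1.464]
force: [-0.7, 1.0, -0.7]
grip_width: 0.0001
finger_force: 0.0
```

Call:
{"name": "jog_arm", "arguments": {
  "motion": [
    [0,0,0.05,0,0],
    [0,0,0,0,0]
  ]
}}

```text
clock: 37.9
position: [0.4794, 0.2832, 0.1136]
tool_rot: [3.141, -0.0, 1.464]
force: [-0.2, -0.2, 1.5]
grip_width: 0.0002
finger_force: 0.6
```

Contact came at 0.1136 against 0.1133 predicted, so blue is home. I'll retreat and check once more.

Call:
{"name": "jog_arm", "arguments": {
  "motion": [
    [0,0,-1,0,0],
    [0,0,-1,0,0],
    [0,0,-1,0,0],
    [-1,0,-1,0,0],
    [-1,0,0,0,0],
    [-1,0,0,0,0],
    [-0.5,0,0,0,0],
    [0,0,0,0,0],
    [0,0,0,0,0],
    [0,0,0,0,0]
  ]
}}

```text
clock: 38.9
position: [0.4682, 0.1799, 0.2335]
tool_rot: [-3.141, -0.0, 1.465]
force: [0.1, 1.0, -0.7]
grip_width: -0.0
finger_force: 0.0
```

```bash
python3 - <<'E'
from h import *
f=bot.grab_frame("wrist");g=bot.grab_frame("scene");p=g["pixels"][110:200,320:432]
cv2.imwrite("pics/w4.png",np.hstack([cv2.resize(f["pixels"],(426,266)),cv2.resize(p,(332,266))])[...,::-1])
E
```

```text
(no output)
```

View pics/w4.png

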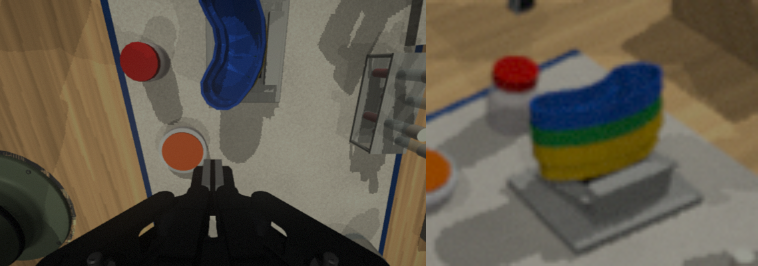

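The stack shows even blue, green and yellow bands parallel to the slope, and the gripper is clear. I'm handing it in.

```bash
python3 -c "
from workcell import bot
print(bot.job_done())"
```

```text
the job is handed in; nothing more can be done
None
```

I nested the green dish in the yellow one and the blue dish in the green one. Touching each rim confirmed it was fully home, both are released, and I handed the job in at about 39 s; the hand-in gave no verdict.

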